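# Clear the file off the kiln console and start the kiln

### The arm

A 6-joint arm with a two-finger parallel gripper is mounted at the origin on the work surface. World frame = base frame: x ahead of the robot, y to its left, z up, the work surface at z = 0. Lengths are in m, angles in rad, forces in N, time in s.
With the tool pointing down it reaches from about 0.375 to 0.975 m from the base axis. Payload 3.8 kg.
Tool frame: the origin (TCP) lies at the centre of the arm's flange, where the gripper is bolted on; the fingertips stand 173 mm ahead of it and the grasp point (between the pads) lies 155 mm ahead of it (bot.tip_reach is the distance from the TCP to the fingertips, in m); z points along the fingers, y is the line along which they close (so a half turn about z gives the same grasp; the last joint's range is limited). The gripper opens to 85 mm and grips with 20 to 120 N. Pads are 22 mm wide; open, the fingers measure 114 mm over their backs; the gripper's body (76 mm by 85 mm) begins 54 mm behind the grasp point. The pads swing forward as they close: fully open they stand 13 mm farther back than shut.
Start: joints at [1.078, 0.264, 1.604, -0, 1.274, -0.037], TCP at [0.297, 0.606, 0.405] pointing down, gripper open.
Joint ranges: [-2.63, 2.63], [-0.94, 2.18], [0.31, 2.57], [-1.31, 4.45], [0, 2.66], [-2.55, 2.55]. Speed limits (rad/s): [2.57, 2.57, 3.14, 3.14, 3.14, 3.14].

### API

Orientations are given as a rotation vector (axis times angle).
In Python, from workcell import bot gives the robot as it stands.
- The arm moves only by the tool drive_tool, never from a script. Its arguments are lists of equal length, an entry for each row: "claw": the finger opening in mm, from 0 to 85.4; "slide": the shift along the world's x, y, z each as a share of 0.5 m, from -1 to 1, a list of three; "yaw": the turn about the world's z as a share of 180 degrees, from -1 to 1. A call has 1 to 8 rows; each row is the pose to reach, as a shift and turn from the pose commanded when the call began, turning the shorter way round; what a row does not reach only later rows make up. A row lasts 1/12 s, in which the tool goes at most 41.7 mm and 7.16 degrees, less where a joint would pass 70% of its speed; a pose out of reach is approached as far as the arm can. A call with a number of a shift or a turn outside -1 to 1 is refused whole. A call with a gripper value outside its range is refused whole. The fingers move at their own pace and stop on an object; "newtons" is the grip in N (left out, the last holds). Time passes only in rows, so rows that repeat a pose let the fingers close. It gives the time, the measured TCP pose, the force, the opening and the grip force at its end, in the units of the state.
- bot.read_state(): the state, without advancing time (a new reading comes with each control period).
- bot.read_camera(name): name is "scene" or "top" or "wrist"; returns a dict with "color" (384x512x3 uint8, red, green, blue), "depth" (384x512 float32, m along the optical axis (not along the pixel's ray), 0 where there is no reading), "mtx" (3x3 intrinsics, pixels), "k1" (the pictures are not rectified: a ray, as slopes to the right and down, at radius r is drawn at 1 + k1 r^2 times it, then the intrinsics apply), "eye" and "rotation" of the camera in the world. Camera axes: x right, y up, looking along -z (the intrinsics and any distortion apply to the point x, -y, -z); pixel columns grow to the right and rows downward; lengths in m; the calibration is good to about 2 mm. A picture is of the moment at which its call begins.
- bot.finish_job(): hands the job in; it is judged then, once.
The state is a dict: "time": time; "q": joint angles; "joint_vel": joint speeds; "joint_torque": joint torques, N m; "tool_pos": TCP position; "tcp_rot": TCP orientation; "wrist_force": force on the tool from outside, world axes, zero at the start; "torque": the same for the moment, N m; "width": opening from 0.0 (shut) to 1.0 (fully open); "grip_force": force on a finger pad.
Only numpy, scipy, OpenCV 4.12 (cv2) and the standard library are available. Lean on these libraries where they do the work, as an engineer would, in place of code of your own. Each camera call takes 0.05 s, during which the arm holds its last target. There are 200 camera calls.

### The job

Someone left a hand file lying across the kiln's control console, over its keys. Lift it off and lay it gently down in the wooden tray so that it lies flat on the floor of the tray, then start the kiln by pressing its keys right down one at a time, letting each spring back: first the round key, then the long bar key, then the square key. Press no key before the file is in the tray, never press the plus-shaped key, and leave the little tub and the anvil between console and tray where they stand.

Things in the scene. Friction and masses are not known exactly. Their poses are not given: they have to be found in the camera images.
- file: The hand file, 280 long overall, lying with its flat underside on the console's two cheeks, above the keys. Origin: underside at the balance point; x towards the tip, z up. Steel blade 24 wide, 10 thick, from x = -45 to x = +130; wooden handle 26 wide, 18 thick, from x = -150 to x = -45. About 0.3 kg.
- file_tip (a point): Middle of the blade's end, at the underside, x = +130 on the file.
- file_butt (a point): Middle of the handle's end, at the underside, x = -150 on the file.
- tray: Shallow open wooden tray fixed to the bench, 130 (its x) by 340 (its y) by 28 high outside, walls and floor 5 thick. Origin: centre of its underside, on the bench. It may be left or right.
- console: The kiln console, a grey steel box fixed to the bench, left or right, 130 (its x) by 216 (its y). Origin: centre of its underside. Deck at z 50; a cheek 12 thick at each y end rises to z 80. Four white spring keys stand between them at y = -69, -23, 23, 69 in varying order, tops at z 62, below the file. Pitch 46.
- round_key_top (a point): Centre of the top of the round key, a disc 18 across.
- bar_key_top (a point): Centre of the top of the bar key, a narrow bar 38 (console's x) by 12.
- square_key_top (a point): Centre of the top of the square key, 28 by 28.
- cross_key_top (a point): Centre of the top of the plus-shaped key, two crossing bars 32 by 10: it aborts the firing.
- round_key (a joint): Travel of the round key: 0 up, 0.006 m fully down (about 4 N); springs back.
- bar_key (a joint): Travel of the bar key: 0 up, 0.006 m fully down (about 4 N); springs back.
- square_key (a joint): Travel of the square key: 0 up, 0.006 m fully down (about 4 N); springs back.
- cross_key (a joint): Travel of the cross key: 0 up, 0.006 m fully down (about 4 N); springs back.
- tub: Bystander: small white plastic tub, 52 across x 45 high, with a lid, between console and tray (mm). Origin: underside.
- anvil: Bystander: small steel anvil, 70 x 40 x 48 high with a 30 long horn, between console and tray (mm). Origin: underside.

How it is judged:
By the outcome, as a careful person would: the job done as asked, in the order asked, and still so for the second after the job is handed in, with the robot touching nothing.
It also fails if it takes over 61 s, if anything falls off the work surface, if the arm or the gripper's body presses on something with over 40 N, if the wrist force passes 120 N, or if a joint passes its speed limit or range.

## Working session

There is one attempt and no reset: what is moved stays moved. The work goes in short steps, Python scripts to look and compute and a tool call to move; the robot and the scene stay as the last step left them, time stands still between calls to the robot, and variables do not carry over. Pictures are saved under pics/ and viewed, at most 10 in all, crops included, and the job is handed in when it is done.

Besides the shell and the picture viewer there is one more tool, called by a JSON object that holds its "method" and its "body". drive_tool: Moves the arm, as the interface text tells. Shift numbers are shares of 0.5 m and turn numbers shares of 180 degrees, none past 1 either way. Its arguments: {"type":"object","properties":{"claw":{"type":"array","items":{"type":"number"}},"slide":{"type":"array","items":{"type":"array","items":{"type":"number"}}},"yaw":{"type":"array","items":{"type":"number"}},"newtons":{"type":"number"}},"required":["claw","slide","yaw"]}

```bash
mkdir -p pics
cat > h.py <<'E'
import numpy as np, cv2, pickle
from workcell import bot
def cam(n):
    c=bot.read_camera(n); pickle.dump(c,open(f'pics/{n}.pkl','wb')); return c
def save(c,f): cv2.imwrite(f'pics/{f}.png',c['color'][:,:,::-1])
def rays(c,uv):
    uv=np.array(uv,float).reshape(-1,1,2)
    d=np.array([c['k1'],0,0,0,0],float)
    n=cv2.undistortPoints(uv,np.array(c['mtx'],float),d).reshape(-1,2)
    v=np.c_[n[:,0],-n[:,1],-np.ones(len(n))]
    return v@np.array(c['rotation']).T
def plane(c,uv,z):
    r=rays(c,uv); e=np.array(c['eye']); return e+r*((z-e[2])/r[:,2])[:,None]
def depthpts(c,uv):
    r=rays(c,uv); uv=np.array(uv).reshape(-1,2).astype(int); return np.array(c['eye'])+r*c['depth'][uv[:,1],uv[:,0]][:,None]
E
python3 - <<'E'
from h import *
for n in('top','scene'):
    c=cam(n); save(c,n+'1'); print(n,c['eye'],np.round(c['rotation'],3).tolist(),c['mtx'],c['k1'])
s=bot.read_state();print(s)
E
```

```text
top [ 0.44711464 -0.02654903  1.43730402] [0.058, -0.047, -1.592] [[448.50868736   0.         252.16835083]
 [  0.         448.50868736 191.44507012]
 [  0.           0.           1.        ]] -0.0635611674804248
scene [1.13664133 0.91254199 0.82077003] [0.376, 1.242, 2.299] [[494.35082007   0.         252.61062906]
 [  0.         494.35082007 193.98376855]
 [  0.           0.           1.        ]] -0.007582819384490502
{'time': 0.1, 'q': array([ 1.07811919e+00,  2.64696492e-01,  1.60525169e+00,  2.08707792e-05,
        1.27371346e+00, -3.68828029e-02]), 'joint_vel': array([ 3.24396498e-04, -2.40861008e-03, -1.45214468e-03, -1.86248615e-05,
        1.56610060e-05,  1.55646173e-03]), 'joint_torque': array([ 1.38079009e-03, -5.16703355e+01, -3.68591416e+01,  2.51925815e-05,
        6.38349680e-03, -1.75125770e-06]), 'tool_pos': array([0.29695873, 0.60582055, 0.40346588]), 'tcp_rot': array([-0.709661  , -3.05981261,  0.00312794]), 'wrist_force': array([ 0.17334436, -0.10944456, -0.78326445]), 'torque': array([ 0.04857474, -0.01383776, -0.00779644]), 'grip_force': 0.0, 'width': 1.0025061017845736}
```

Rotation is a rotation vector; fixing that in the helper.

```bash
sed -i "s/v@np.array(c\['rotation'\]).T/v@cv2.Rodrigues(np.array(c['rotation'],float))[0].T/" h.py
```

```text
(no output)
```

View pics/top1.png

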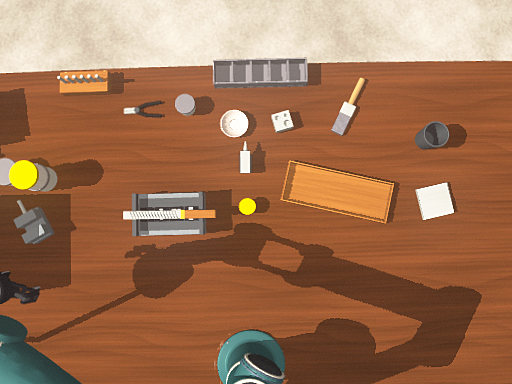

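View pics/scene1.png

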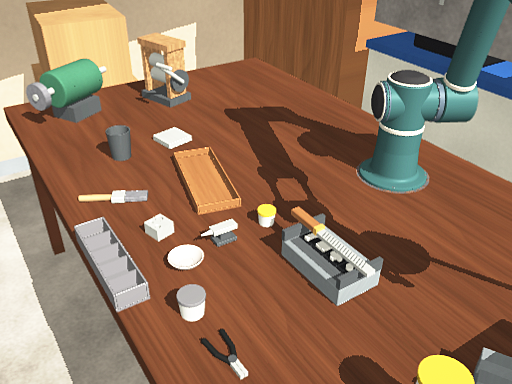

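The top view shows the console at about (170,214) with the file across it: tip at (123,215), butt at (215,214). The tub is at (247,206), the anvil at (245,158) and the tray at (338,191). In the scene view the file butt is at (294,211) and the tray at (207,180).

```bash
cat > m.py <<'E'
from h import *
t=pickle.load(open('pics/top.pkl','rb'));s=pickle.load(open('pics/scene.pkl','rb'))
def pts(c,box):
    x0,y0,x1,y1=box; g=np.mgrid[y0:y1,x0:x1]; uv=np.c_[g[1].ravel(),g[0].ravel()]
    return uv,depthpts(c,uv),c['color'][uv[:,1],uv[:,0]].astype(int)
def rect(p):
    r=cv2.minAreaRect(p[:,:2].astype(np.float32)*1000); return np.round(np.array(r[0]),1),np.round(r[1],1),round(r[2],2)
for nm,c,fb,tb in(('top',t,(105,180,232,245),(270,150,405,230)),('scene',s,(270,190,395,310),(165,140,250,220))):
    uv,p,col=pts(c,fb)
    h=cv2.cvtColor(col.reshape(-1,1,3).astype(np.uint8),cv2.COLOR_RGB2HSV).reshape(-1,3)
    f=(p[:,2]>.084)&(p[:,2]<.12); print(nm,'file',f.sum(),rect(p[f]),np.percentile(p[f,2],[10,50,90]))
    hd=f&(h[:,1]>130); print(' handle',rect(p[hd]),np.median(p[hd,2]),' blade',rect(p[f&~hd]),np.median(p[f&~hd,2]))
    k=(p[:,2]>.02)&(p[:,2]<.083); print(' console',rect(p[k]))
    ch=(p[:,2]>.073)&(p[:,2]<.084);print(' cheeks',rect(p[ch]))
    uv,p,col=pts(c,tb); k=(p[:,2]>.018)&(p[:,2]<.035); print(' traywalls',k.sum(),rect(p[k]),np.percentile(p[k,2],[50,90]))
    k=(p[:,2]>.001)&(p[:,2]<.012);
uv,p,col=pts(t,(235,195,258,218));k=p[:,2]>.03;print('tub',rect(p[k]),np.median(p[k,2]))
uv,p,col=pts(t,(230,135,262,180));k=p[:,2]>.02;print('anvil',rect(p[k]),p[k,2].max())
E
python3 m.py
```

```text
top file 807 (array([478.8, 233.2]), array([280.1, 126.6]), 88.08) [0.08744216 0.09303285 0.10123225]
 handle (array([472.4, 144.7]), array([103.1,  24. ]), 88.85) 0.09962207724569205  blade (array([474.5, 252.9]), array([126.8, 241.7]), 0.47) 0.09084457480751684
 console (array([476., 243.]), array([130.4, 222.4]), 0.09)
 cheeks (array([476.3, 243. ]), array([222.3, 128.1]), 89.68)
 traywalls 553 (array([ 535.3, -287.4]), array([340.6, 131.4]), 76.15) [0.02829756 0.03269684]
scene file 1088 (array([474.4, 237.2]), array([280.2, 124.9]), 87.55) [0.08741674 0.09240877 0.10048071]
 handle (array([491.2, 149.3]), array([105.5,  60.7]), 88.66) 0.09927627176720583  blade (array([479.8, 257.6]), array([125.1, 239.4]), 0.29) 0.09179987119870153
 console (array([477.6, 181.5]), array([134.7, 387.3]), 0.08)
 cheeks (array([476.9, 236. ]), array([279.1, 132.8]), 89.92)
 traywalls 661 (array([ 541.6, -302.6]), array([504. , 215.5]), 65.62) [0.02679154 0.0310624 ]
tub (array([483.5,  -2.8]), array([73. , 47.1]), 0.34) 0.04645139380509855
anvil (array([590.9, -11. ]), array([285.7,  45.8]), 15.26) 1.4373040247781692
```

```bash
cat >> m.py <<'E'
print('----')
for nm,c,fb in(('top',t,(105,195,232,235)),('scene',s,(285,200,385,285))):
    uv,p,col=pts(c,fb)
    f=(p[:,2]>.0865)&(p[:,2]<.105)&(abs(p[:,0]-.474)<.018); q=p[f]
    a=np.polyfit(q[:,1],q[:,0],1); print(nm,rect(q),'x at y=.243',np.polyval(a,.243),'slope',np.degrees(np.arctan(a[0])),q[:,1].min(),q[:,1].max())
R=cv2.Rodrigues(bot.read_state()['tcp_rot'])[0];print(R.round(3).tolist(),bot.tip_reach)
# tray corners on rim by color, both views
for nm,c,tb in(('top',t,(270,150,405,230)),('scene',s,(165,140,250,220))):
    x0,y0,x1,y1=tb;hsv=cv2.cvtColor(c['color'][y0:y1,x0:x1],cv2.COLOR_RGB2HSV)
    m=((hsv[...,2]>150)&(hsv[...,1]>120)).astype(np.uint8)
    k=max(cv2.findContours(m,0,2)[0],key=cv2.contourArea).reshape(-1,2)+[x0,y0]
    print(nm,rect(plane(c,k,.028)))
E
python3 m.py | sed -n '/----/,$p'
python3 - <<'E'
from h import *
c=cam('wrist');print(c['eye'],c['rotation'])
t=pickle.load(open('pics/top.pkl','rb'))['color'][180:250,105:235,::-1];s=pickle.load(open('pics/scene.pkl','rb'))['color'][190:310,265:395,::-1]
t=cv2.resize(t,(390,210),interpolation=2);s=cv2.resize(s,(390,360),interpolation=2)
cv2.imwrite('pics/crop1.png',np.vstack([t,s]))
E
```

```text
----
top (array([474.3, 233.5]), array([280.2,  27. ]), 89.64) x at y=.243 0.47322872796263216 slope 0.2973572318138867 0.09339237338555087 0.37369830253272524
scene (array([474.2, 237. ]), array([ 31.7, 280.4]), 0.2) x at y=.243 0.4769555479422932 slope -0.430578282609704 0.0968218742679835 0.37725741155182635
[[-0.898, 0.44, -0.001], [0.44, 0.898, -0.002], [0.0, -0.002, -1.0]] 0.1734
top (array([ 542.3, -288. ]), array([427.4, 250.8]), 88.67)
scene (array([ 509.1, -237.5]), array([427. , 210.6]), 75.0)
[0.23285504 0.63606437 0.37311211] [-0.25815926 -0.15900805  1.10738325]
```

View pics/crop1.png

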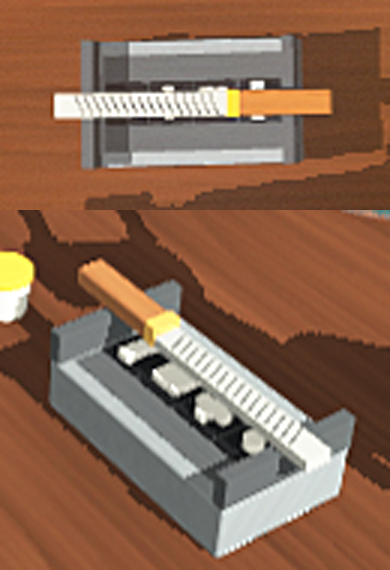

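The crop shows the file nearly parallel to the console's y axis, with four white keys partly hidden under it. The file underside is at about z=0.08, its axis is at x≈0.475 and y runs from 0.095 to 0.375. I'll move above the balance point.

{"method": "drive_tool", "body": {"claw": [85,85,85,85,85,85,85,85], "slide": [[0.356,-0.722,-0.11],[0.356,-0.722,-0.11],[0.356,-0.722,-0.11],[0.356,-0.722,-0.11],[0.356,-0.722,-0.11],[0.356,-0.722,-0.11],[0.356,-0.722,-0.11],[0.356,-0.722,-0.11]], "yaw": [-0.355,-0.355,-0.355,-0.355,-0.355,-0.355,-0.355,-0.355]}}

```text
time: 0.82
tool_pos: [0.4434, 0.3079, 0.3591]
tcp_rot: [-2.097, -2.339, 0.0]
wrist_force: [0.6, -0.4, -0.5]
width: 1.0
grip_force: 0.0
```

{"method": "drive_tool", "body": {"claw": [85,85,85,85], "slide": [[0.064,-0.127,-0.018],[0.064,-0.127,-0.018],[0.064,-0.127,-0.018],[0.064,-0.127,-0.018]], "yaw": [-0.036,-0.036,-0.036,-0.036]}}

```text
time: 1.15
tool_pos: [0.4756, 0.2448, 0.35]
tcp_rot: [-2.223, -2.219, 0.001]
wrist_force: [-0.0, 1.8, 0.3]
width: 0.996
grip_force: 0.0
```

Run:
```python
from h import *
c=cam('wrist');save(c,'w1');s=bot.read_state();print(c['eye'],s['tool_pos'],cv2.Rodrigues(s['tcp_rot'])[0].round(3).tolist())
```

```text
[0.47624728 0.31542857 0.31961224] [0.47524299 0.24589986 0.35028874] [[-0.0, 1.0, -0.001], [1.0, 0.0, 0.0], [0.0, -0.001, -1.0]]
```

View pics/w1.png

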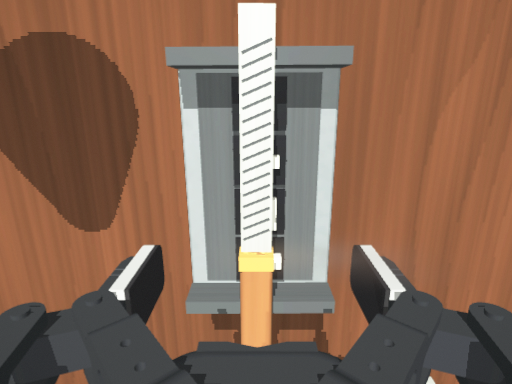

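The wrist view shows the blade straight between the fingers: tip at (257,5), ferrule at (257,260), cheeks at rows 55 and 298. I'll measure its axis and yaw here.

```bash
cat > w.py <<'E'
from h import *
c=pickle.load(open('pics/wrist.pkl','rb'))
L=[];Rr=[]
hsv=cv2.cvtColor(c['color'],cv2.COLOR_RGB2HSV)
for r in range(20,235,5):
    row=hsv[r]; m=((row[:,2]>200)&(row[:,1]<40)); m[:232]=0;m[272:]=0
    k=np.where(m)[0]
    if len(k): L.append((k[0]-.5,r));Rr.append((k[-1]+.5,r))
a=plane(c,L,.09);b=plane(c,Rr,.09);mid=(a+b)/2
print('width',np.median(abs(a-b)[:,0]));f=np.polyfit(mid[:,1],mid[:,0],1);print('x@.245',np.polyval(f,.245),'deg',np.degrees(np.arctan(f[0])))
print('tip,ferrule bottom',plane(c,[(257,4)],.09),plane(c,[(257,270)],.093))
print('depth',[depthpts(c,[(256,r)])[0].round(4).tolist() for r in(40,120,220,262,320)])
E
python3 w.py
```

```text
width 0.022984132848103855
x@.245 0.47523273817184675 deg -0.347188068791069
tip,ferrule bottom [[0.47636566 0.37227082 0.09      ]] [[0.47614014 0.1830418  0.093     ]]
depth [[0.4757, 0.351, 0.0916], [0.4756, 0.2999, 0.0909], [0.4754, 0.2249, 0.091], [0.4754, 0.1938, 0.0995], [0.4753, 0.1402, 0.0985]]
```

{"method": "drive_tool", "body": {"claw": [60,60,60,60,40,20,15,15], "slide": [[0,-0.004,-0.08],[0,-0.004,-0.14],[0,-0.004,-0.18],[0,-0.004,-0.193],[0,-0.004,-0.193],[0,-0.004,-0.193],[0,-0.004,-0.193],[0,-0.004,-0.193]], "yaw": [0,0,0,0,0,0,0,0], "newtons": 70}}

```text
time: 1.87
tool_pos: [0.4759, 0.2453, 0.2563]
tcp_rot: [2.218, 2.224, 0.005]
wrist_force: [-2.4, 1.6, 3.4]
width: 0.251
grip_force: 69.4
```

{"method": "drive_tool", "body": {"claw": [10,10,10,10], "slide": [[0,0,0],[0,0,0],[0,0,0],[0,0,0]], "yaw": [0,0,0,0], "newtons": 70}}

```text
time: 2.2
tool_pos: [0.4759, 0.2452, 0.2563]
tcp_rot: [2.219, 2.223, 0.006]
wrist_force: [-2.6, 2.9, 7.0]
width: 0.249
grip_force: 69.7
```

Grip is firm. I'll lift gently, then up.

{"method": "drive_tool", "body": {"claw": [10,10,10,10,10,10,10,10], "slide": [[0,0,0.01],[0,0,0.02],[0,0,0.05],[0,0,0.1],[0,0,0.15],[0,0,0.19],[0,0,0.2],[0,0,0.2]], "yaw": [0,0,0,0,0,0,0,0]}}

```text
time: 2.87
tool_pos: [0.4759, 0.2445, 0.3561]
tcp_rot: [2.218, 2.222, 0.006]
wrist_force: [1.4, 0.9, -3.3]
width: 0.254
grip_force: 69.2
```

Run:
```python
from h import *
w=cam('wrist');c=cam('scene');s=bot.read_state();print(s['tool_pos'],s['wrist_force'],s['width'],cv2.Rodrigues(s['tcp_rot'])[0].round(3).tolist())
for r in (20,60,120,180,220,262): print(depthpts(w,[(256,r)])[0].round(4))
cv2.imwrite('pics/p2.png',np.hstack([w['color'][:,:,::-1][:,90:430],c['color'][100:,200:,::-1].copy() if 0 else cv2.resize(c['color'][80:320,200:440,::-1],(384,384))]))
```

```text
[0.47465442 0.2440064  0.35280323] [-0.47883516  0.01571515 -3.9987681 ] 0.25043692941135814 [[-0.002, 1.0, -0.002], [1.0, 0.002, -0.001], [-0.001, -0.002, -1.0]]
[0.4767 0.3437 0.1895]
[0.4767 0.3294 0.1892]
[0.4768 0.3062 0.191 ]
[0.4768 0.2803 0.1897]
[0.4768 0.2621 0.191 ]
[0.4768 0.2407 0.1905]
```

View pics/p2.png

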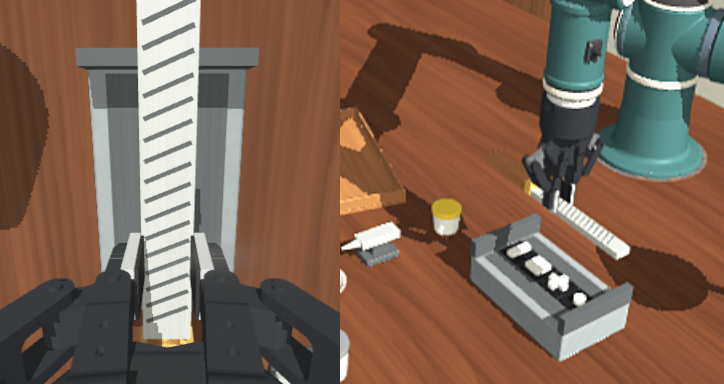

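The file is held level, with its top at z 0.190 and its underside at 0.1805, so the TCP is about 0.173 above the underside. The keys from low y to high y look like bar, square, cross, round. Next I'll carry the file to the tray.

{"method": "drive_tool", "body": {"claw": [10,10,10,10,10,10,10,10], "slide": [[0.01,-0.05,0],[0.02,-0.11,0],[0.03,-0.18,0],[0.04,-0.25,0],[0.05,-0.32,0],[0.06,-0.39,0],[0.06,-0.46,0],[0.06,-0.53,0]], "yaw": [0,-0.01,-0.02,-0.03,-0.04,-0.05,-0.06,-0.07]}}

```text
time: 3.63
tool_pos: [0.5042, -0.0223, 0.3515]
tcp_rot: [-2.449, -1.963, 0.005]
wrist_force: [-1.1, -0.2, -3.3]
width: 0.259
grip_force: 69.1
```

{"method": "drive_tool", "body": {"claw": [10,10,10,10,10,10,10,10], "slide": [[0.01,-0.07,0],[0.02,-0.14,0],[0.03,-0.21,0],[0.04,-0.28,0],[0.05,-0.35,0],[0.06,-0.42,0],[0.066,-0.48,0],[0.066,-0.508,0]], "yaw": [-0.008,-0.008,-0.008,-0.008,-0.008,-0.008,-0.008,-0.008]}}

```text
time: 4.3
tool_pos: [0.5376, -0.2779, 0.3512]
tcp_rot: [-2.475, -1.932, 0.004]
wrist_force: [0.6, -1.0, -3.3]
width: 0.252
grip_force: 69.2
```

{"method": "drive_tool", "body": {"claw": [10,10,10], "slide": [[0,0,0],[0,0,0],[0,0,0]], "yaw": [0,0,0]}}

```text
time: 4.55
tool_pos: [0.5376, -0.2736, 0.3523]
tcp_rot: [-2.472, -1.933, 0.001]
wrist_force: [1.1, -0.0, -4.1]
width: 0.252
grip_force: 69.2
```

Run:
```python
from h import *
s=bot.read_state();print(s['tool_pos'],cv2.Rodrigues(s['tcp_rot'])[0].round(3).tolist())
w=cam('wrist');c=cam('top');
cv2.imwrite('pics/p3.png',np.hstack([w['color'][:,:,::-1][:,80:440],cv2.resize(c['color'][90:290,210:410,::-1],(384,384))]))
```

```text
[ 0.53760096 -0.27355515  0.35228644] [[0.241, 0.971, -0.003], [0.971, -0.241, 0.002], [0.002, -0.003, -1.0]]
```

View pics/p3.png

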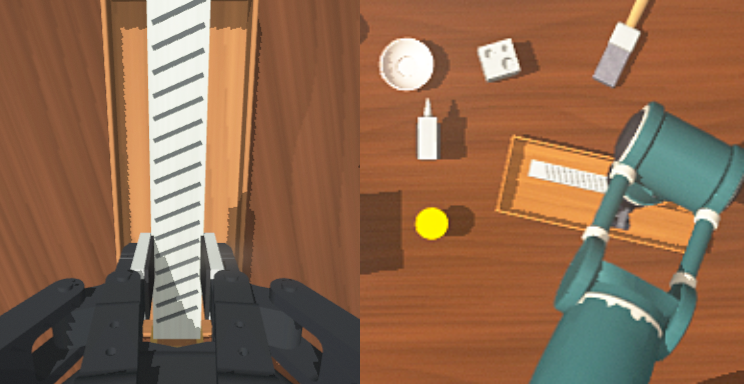

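The wrist view shows the file parallel to the tray walls and roughly centred, between rim columns of about 115 and 250 in the crop. Now for the rim edges and floor height from this second view.

Run:
```python
from h import *
c=pickle.load(open('pics/wrist.pkl','rb'))
g=np.mgrid[0:260,130:400];uv=np.c_[g[1].ravel(),g[0].ravel()];p=depthpts(c,uv)
a=np.radians(76.15);u=np.array([np.cos(a),np.sin(a)]);n=np.array([-u[1],u[0]])*-1
q=p[:,:2]-[.5353,-.2874];l=q@u;d=q@n
r=(p[:,2]>.022)&(p[:,2]<.034)
print('rim d',np.percentile(d[r],[1,99]),'z',np.percentile(p[r,2],[50,90]))
for sgn in(-1,1):
    k=r&(d*sgn>.05);f=np.polyfit(l[k],d[k],1);print(np.degrees(f[0]),f[1],k.sum())
fl=(abs(d)<.05)&(p[:,2]<.02);print('floor',np.percentile(p[fl,2],[20,50,80]))
f=(p[:,2]>.17)&(abs(d)<.02);k=np.polyfit(l[f],d[f],1);print('file',np.degrees(k[0]),np.polyval(k,0),np.median(p[f,2]))
t=depthpts(c,[(256,10),(256,200)]);print(t)
```

```text
rim d [-0.06380223  0.06571807] z [0.0280181  0.02913134]
-0.04138782607634607 -0.06087816838727113 1670
-0.04037568734523232 0.06286914545987626 1699
floor [0.00488841 0.00550578 0.00614249]
file 0.15663523756536057 -0.0005284781779549945 0.18655346134476408
[[ 0.56245455 -0.1739935   0.18683286]
 [ 0.54429474 -0.24707148  0.18728425]]
```

Rim, floor (5 mm) and axis all agree, so I'll descend to just above the floor and then feel for contact.

{"method": "drive_tool", "body": {"claw": [10,10,10,10,10,10,10,10], "slide": [[0,0,-0.06],[0,0,-0.13],[0,0,-0.2],[0,0,-0.26],[0,0,-0.3],[0,0,-0.32],[0,0,-0.332],[0,0,-0.332]], "yaw": [0,0,0,0,0,0,0,0]}}

```text
time: 5.32
tool_pos: [0.5382, -0.2738, 0.1874]
tcp_rot: [-2.472, -1.936, 0.001]
wrist_force: [-0.7, 0.1, -4.3]
width: 0.25
grip_force: 69.2
```

{"method": "drive_tool", "body": {"claw": [10,10,10,10], "slide": [[0,0,-0.002],[0,0,-0.004],[0,0,-0.006],[0,0,-0.006]], "yaw": [0,0,0,0]}}

```text
time: 5.65
tool_pos: [0.5388, -0.2749, 0.1863]
tcp_rot: [2.473, 1.934, 0.001]
wrist_force: [-0.1, 0.3, -3.6]
width: 0.254
grip_force: 69.2
```

{"method": "drive_tool", "body": {"claw": [10,10,10,10,10,10], "slide": [[0,0,-0.002],[0,0,-0.004],[0,0,-0.006],[0,0,-0.007],[0,0,-0.007],[0,0,-0.007]], "yaw": [0,0,0,0,0,0]}}

```text
time: 6.15
tool_pos: [0.5381, -0.2746, 0.1815]
tcp_rot: [-2.474, -1.935, 0.0]
wrist_force: [0.5, -0.2, -3.8]
width: 0.253
grip_force: 69.3
```

{"method": "drive_tool", "body": {"claw": [10,10,10,10], "slide": [[0,0,-0.001],[0,0,-0.002],[0,0,-0.002],[0,0,-0.002]], "yaw": [0,0,0,0]}}

```text
time: 6.48
tool_pos: [0.5382, -0.2747, 0.1813]
tcp_rot: [-2.474, -1.936, 0.0]
wrist_force: [-3.7, 1.5, 5.6]
width: 0.253
grip_force: 70.3
```

{"method": "drive_tool", "body": {"claw": [10,10,10,10], "slide": [[0,0,-0.001],[0,0,-0.002],[0,0,-0.002],[0,0,-0.002]], "yaw": [0,0,0,0]}}

```text
time: 6.82
tool_pos: [0.5382, -0.2747, 0.1813]
tcp_rot: [-2.474, -1.936, 0.0]
wrist_force: [-6.1, 3.5, 12.2]
width: 0.245
grip_force: 71.1
```

Contact with the floor. Backing off 1 mm and releasing.

{"method": "drive_tool", "body": {"claw": [10,10,26,30,35,40,45,45], "slide": [[0,0,0.002],[0,0,0.003],[0,0,0.003],[0,0,0.003],[0,0,0.003],[0,0,0.003],[0,0,0.003],[0,0,0.003]], "yaw": [0,0,0,0,0,0,0,0]}}

```text
time: 7.48
tool_pos: [0.5383, -0.2747, 0.181]
tcp_rot: [2.474, 1.935, 0.0]
wrist_force: [-0.0, 0.2, -0.3]
width: 0.525
grip_force: 0.0
```

{"method": "drive_tool", "body": {"claw": [45,45,45,45,45,45,45,45], "slide": [[0,0,0],[0,0,0.02],[0,0,0.06],[0,0,0.12],[0,0,0.18],[0,0,0.24],[0,0,0.3],[0,0,0.34]], "yaw": [0,0,0,0,0,0,0,0]}}

```text
time: 8.15
tool_pos: [0.5387, -0.2749, 0.3556]
tcp_rot: [2.471, 1.933, 0.003]
wrist_force: [1.3, -0.2, -0.2]
width: 0.529
grip_force: 0.0
```

Run:
```python
from h import *
s=bot.read_state();print(s['tool_pos'],s['wrist_force'],s['width'])
w=cam('wrist');c=cam('scene')
for r in (60,120,200,262,300): print(depthpts(w,[(256,r)])[0].round(4))
cv2.imwrite('pics/p4.png',np.hstack([w['color'][:,:,::-1][:,80:440],cv2.resize(c['color'][100:340,150:390,::-1],(384,384))]))
```

```text
[ 0.53869974 -0.27489032  0.35563539] [ 1.31690961 -0.16131983 -0.20984293] 0.5286537836551847
[ 0.5653 -0.1761  0.016 ]
[ 0.5525 -0.2274  0.0156]
[ 0.5333 -0.3047  0.0158]
[ 0.5174 -0.3686  0.024 ]
[ 0.5061 -0.4143  0.023 ]
```

View pics/p4.png

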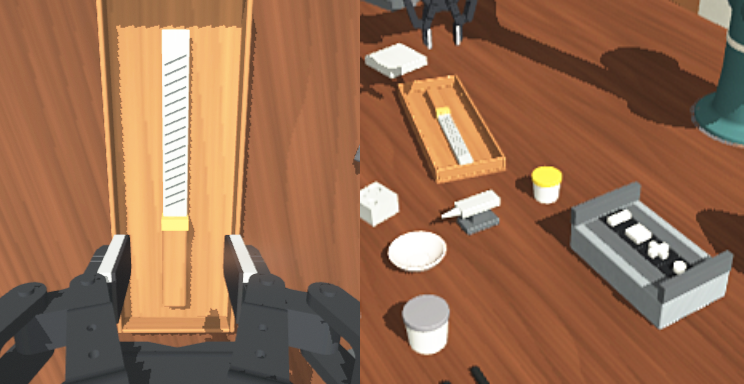

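The file lies flat: blade top at z 0.0155, handle top at 0.0235, both resting on the floor inside the walls. The tub and anvil haven't moved. Next I'll go back over the console with shut fingers and look at the keys.

{"method": "drive_tool", "body": {"claw": [20,0,0,0,0,0,0,0], "slide": [[-0.01,0.05,0],[-0.03,0.12,0],[-0.05,0.2,0],[-0.07,0.28,0],[-0.08,0.36,0],[-0.1,0.44,0],[-0.11,0.52,-0.02],[-0.124,0.6,-0.04]], "yaw": [0.01,0.02,0.03,0.04,0.05,0.06,0.07,0.078]}}

```text
time: 8.92
tool_pos: [0.4754, 0.0269, 0.3311]
tcp_rot: [2.218, 2.224, 0.002]
wrist_force: [0.6, -0.3, -0.6]
width: 0.009
grip_force: 0.0
```

{"method": "drive_tool", "body": {"claw": [0,0,0,0,0,0,0,0], "slide": [[0,0.08,0],[0,0.16,0],[0,0.24,0],[0,0.29,0],[0,0.32,0],[0,0.33,0],[0,0.33,0],[0,0.33,0]], "yaw": [0,0,0,0,0,0,0,0]}}

```text
time: 9.58
tool_pos: [0.4759, 0.1897, 0.3305]
tcp_rot: [-2.219, -2.224, 0.002]
wrist_force: [-0.4, 0.0, 0.3]
width: -0.002
grip_force: 0.0
```

Run:
```python
from h import *
s=bot.read_state();print(s['tool_pos'],cv2.Rodrigues(s['tcp_rot'])[0].round(3).tolist(),s['width'])
w=cam('wrist');save(w,'w5');t=cam('top')
for nm,c,b in(('wrist',w,None),('top',t,(130,185,215,245))):
    h=cv2.cvtColor(c['color'],cv2.COLOR_RGB2HSV);m=((h[...,2]>185)&(h[...,1]<40)).astype(np.uint8)
    if b: mm=np.zeros_like(m);mm[b[1]:b[3],b[0]:b[2]]=1;m&=mm
    for k in cv2.findContours(m,0,2)[0]:
        A=cv2.contourArea(k)
        if A<8: continue
        M=cv2.moments(k);uv=[(M['m10']/M['m00'],M['m01']/M['m00'])]
        P=plane(c,uv,.062)[0];r=cv2.minAreaRect((plane(c,k.reshape(-1,2),.062)[:,:2]*1000).astype(np.float32))
        print(nm,np.round(uv[0],1),A,P.round(4),'z',depthpts(c,uv)[0,2].round(4),np.round(r[1],1),round(A/cv2.contourArea(cv2.convexHull(k)),2))
```

```text
[0.47587735 0.18973671 0.33049622] [[-0.002, 1.0, -0.001], [1.0, 0.002, -0.001], [-0.001, -0.001, -1.0]] -0.00176576855925225
wrist [ 64.2 382.2] 13.5 [0.2949 0.0012 0.062 ] z 0.244 [10.6  2.4] 0.77
wrist [259.5 336.4] 66.5 [0.4792 0.0539 0.062 ] z 0.0124 [ 6.3 16.2] 0.87
wrist [503.2 330.7] 792.0 [0.6966 0.0606 0.062 ] z 0.0109 [16.7 65.8] 0.98
wrist [266.6 253.4] 449.5 [0.4845 0.1364 0.062 ] z 0.182 [10.9 41.2] 0.92
wrist [259.1 211.5] 816.0 [0.4782 0.1731 0.062 ] z 0.0632 [38.8 14.3] 0.99
wrist [259.4 154. ] 1411.0 [0.4782 0.219  0.062 ] z 0.0613 [28.7 28.8] 0.99
wrist [259.4  90.5] 1110.5 [0.478  0.2645 0.062 ] z 0.0619 [29.6 29.8] 0.69
wrist [332.4 132.1] 3555.5 [0.5319 0.2354 0.062 ] z 0.051 [152.6  38.9] 0.51
wrist [259.4  19. ] 635.0 [0.4778 0.3102 0.062 ] z 0.0643 [18.1 18.1] 0.97
wrist [191.9 142.9] 4253.0 [0.428  0.2272 0.062 ] z 0.0511 [ 56.2 207.2] 0.38
top [131.6 235.9] 14.0 [0.4099 0.3554 0.062 ] z 0.5402 [12.4 18.4] 0.85
top [192.9 231.5] 30.5 [0.4198 0.1658 0.062 ] z 0.0613 [33.9  9.2] 0.97
top [159.5 232.5] 57.0 [0.4185 0.2689 0.062 ] z 0.0512 [12.1 65.4] 0.84
top [176.5 219.2] 25.5 [0.4585 0.2158 0.062 ] z 0.5383 [16.3 25.5] 0.75
top [190.5 213. ] 36.0 [0.4765 0.1725 0.062 ] z 0.0642 [ 9.3 36.9] 1.0
top [190.2 194.5] 46.5 [0.5335 0.1725 0.062 ] z 0.061 [49.5  9.3] 0.99
```

View pics/w5.png

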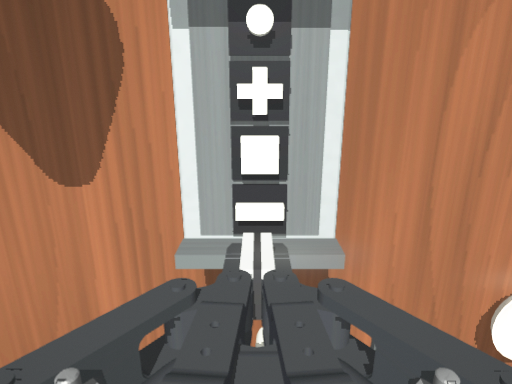

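The keys are clear: round at (259,19), cross at (259,90), square at (259,154) and bar at (259,211). All have x≈0.477 and z≈0.062, with y at 0.311, 0.265, 0.219 and 0.173. Round key first.

{"method": "drive_tool", "body": {"claw": [0,0,0,0,0,0,0,0], "slide": [[0.002,0.08,0],[0.002,0.16,0],[0.002,0.23,-0.02],[0.002,0.242,-0.07],[0.002,0.242,-0.12],[0.002,0.242,-0.16],[0.002,0.242,-0.17],[0.002,0.242,-0.17]], "yaw": [0,0,0,0,0,0,0,0]}}

```text
time: 10.35
tool_pos: [0.4766, 0.3096, 0.2439]
tcp_rot: [-2.22, -2.221, 0.008]
wrist_force: [-0.3, -0.0, 0.5]
width: 0.003
grip_force: 0.0
```

Run:
```python
from h import *
s=bot.read_state();print(s['tool_pos'],s['wrist_force'])
c=cam('scene');w=cam('wrist');cv2.imwrite('pics/p6.png',np.hstack([cv2.resize(c['color'][200:310,270:390,::-1],(420,385)),cv2.resize(w['color'][:,100:430,::-1],(330,385))]))
```

```text
[0.47656476 0.30961413 0.24392707] [-0.26064322 -0.01567571  0.51524047]
```

View pics/p6.png

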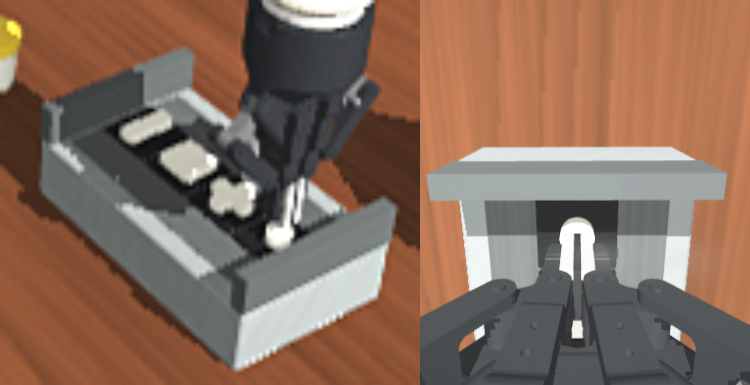

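The fingertips stand over the round key and clear of the cross. Pressing down stepwise while watching the force.

{"method": "drive_tool", "body": {"claw": [0,0,0,0,0,0,0], "slide": [[0,0,-0.01],[0,0,-0.02],[0,0,-0.025],[0,0,-0.028],[0,0,-0.031],[0,0,-0.033],[0,0,-0.033]], "yaw": [0,0,0,0,0,0,0]}}

```text
time: 11.03
tool_pos: [0.4777, 0.3113, 0.2301]
tcp_rot: [2.219, 2.223, 0.002]
wrist_force: [0.9, -1.1, 2.8]
width: -0.006
grip_force: 1.8
```

{"method": "drive_tool", "body": {"claw": [0,0,0,0], "slide": [[0,0,-0.002],[0,0,-0.003],[0,0,-0.003],[0,0,-0.003]], "yaw": [0,0,0,0]}}

```text
time: 11.37
tool_pos: [0.4778, 0.3113, 0.2294]
tcp_rot: [2.218, 2.223, 0.002]
wrist_force: [0.7, -3.2, 8.2]
width: 0.001
grip_force: 4.2
```

{"method": "drive_tool", "body": {"claw": [0,0,0,0], "slide": [[0,0,-0.001],[0,0,-0.002],[0,0,-0.002],[0,0,-0.002]], "yaw": [0,0,0,0]}}

```text
time: 11.7
tool_pos: [0.4778, 0.3114, 0.2293]
tcp_rot: [2.218, 2.223, 0.002]
wrist_force: [-0.6, -4.0, 14.0]
width: -0.003
grip_force: 7.0
```

Fully down (the tip stopped while force climbed to 14 N). Releasing and moving to the bar key.

{"method": "drive_tool", "body": {"claw": [0,0,0,0,0,0,0,0], "slide": [[0,0,0.03],[0,0,0.07],[0,0,0.08],[0,-0.07,0.08],[0,-0.14,0.08],[0,-0.21,0.08],[0,-0.276,0.08],[0,-0.276,0.08]], "yaw": [0,0,0,0,0,0,0,0]}}

```text
time: 12.37
tool_pos: [0.4759, 0.1692, 0.2656]
tcp_rot: [-2.222, -2.22, 0.007]
wrist_force: [-0.9, 1.2, -0.6]
width: -0.001
grip_force: 0.0
```

{"method": "drive_tool", "body": {"claw": [0,0,0,0,0], "slide": [[0,0,0],[0,0,-0.02],[0,0,-0.04],[0,0,-0.042],[0,0,-0.042]], "yaw": [0,0,0,0,0]}}

```text
time: 12.78
tool_pos: [0.4763, 0.174, 0.2442]
tcp_rot: [-2.216, -2.224, 0.005]
wrist_force: [-0.6, 0.3, -0.4]
width: 0.001
grip_force: 0.0
```

Run:
```python
from h import *
s=bot.read_state();print(s['tool_pos'],s['wrist_force'])
w=cam('wrist')
h=cv2.cvtColor(w['color'],cv2.COLOR_RGB2HSV);m=((h[...,2]>185)&(h[...,1]<40)).astype(np.uint8)
for k in cv2.findContours(m,0,2)[0]:
    if cv2.contourArea(k)<100: continue
    M=cv2.moments(k);uv=[(M['m10']/M['m00'],M['m01']/M['m00'])];print(np.round(uv,1),plane(w,uv,.062)[0].round(4),depthpts(w,uv)[0,2].round(4))
```

```text
[0.47627337 0.17395847 0.24417188] [-0.59471549  0.31441953 -0.43424408]
[[260.6 243.2]] [0.4783 0.1715 0.062 ] 0.0869
[[260.8 152.4]] [0.4781 0.219  0.062 ] 0.0635
[[261.1  48.7]] [0.4779 0.2647 0.062 ] 0.0616
[[372.6 133.7]] [0.5305 0.2281 0.062 ] 0.0511
[[148.7 134.1]] [0.4253 0.2275 0.062 ] 0.0509
```

Over the bar key; same press.

{"method": "drive_tool", "body": {"claw": [0,0,0,0,0,0,0], "slide": [[0,0,-0.01],[0,0,-0.02],[0,0,-0.025],[0,0,-0.028],[0,0,-0.031],[0,0,-0.034],[0,0,-0.034]], "yaw": [0,0,0,0,0,0,0]}}

```text
time: 13.42
tool_pos: [0.4774, 0.1735, 0.2295]
tcp_rot: [-2.22, -2.223, -0.001]
wrist_force: [-0.3, 2.8, 4.8]
width: 0.003
grip_force: 1.9
```

{"method": "drive_tool", "body": {"claw": [0,0,0,0,0], "slide": [[0,0,-0.002],[0,0,-0.003],[0,0,-0.004],[0,0,-0.004],[0,0,-0.004]], "yaw": [0,0,0,0,0]}}

```text
time: 13.83
tool_pos: [0.4775, 0.1735, 0.2292]
tcp_rot: [-2.219, -2.223, -0.001]
wrist_force: [-6.9, 0.9, 16.0]
width: -0.002
grip_force: 8.1
```

Bar fully down. Releasing; on to the square key.

{"method": "drive_tool", "body": {"claw": [0,0,0,0,0,0,0,0], "slide": [[0,0,0.03],[0,0,0.07],[0,0,0.08],[0,0,0.08],[0,0.05,0.08],[0,0.091,0.08],[0,0.091,0.08],[0,0.091,0.08]], "yaw": [0,0,0,0,0,0,0,0]}}

```text
time: 14.5
tool_pos: [0.4767, 0.219, 0.2657]
tcp_rot: [-2.217, -2.225, 0.003]
wrist_force: [-0.7, -0.2, -0.3]
width: -0.002
grip_force: 0.0
```

{"method": "drive_tool", "body": {"claw": [0,0,0,0,0], "slide": [[0,0,0],[0,0,-0.02],[0,0,-0.04],[0,0,-0.042],[0,0,-0.042]], "yaw": [0,0,0,0,0]}}

```text
time: 14.92
tool_pos: [0.4763, 0.2179, 0.2442]
tcp_rot: [-2.219, -2.222, 0.005]
wrist_force: [-0.3, -0.9, 0.1]
width: 0.0
grip_force: 0.0
```

{"method": "drive_tool", "body": {"claw": [0,0,0,0,0,0,0], "slide": [[0,0,-0.01],[0,0,-0.02],[0,0,-0.025],[0,0,-0.028],[0,0,-0.031],[0,0,-0.034],[0,0,-0.034]], "yaw": [0,0,0,0,0,0,0]}}

```text
time: 15.5
tool_pos: [0.4774, 0.2187, 0.2295]
tcp_rot: [2.219, 2.223, 0.0]
wrist_force: [-1.1, -1.7, 3.9]
width: 0.002
grip_force: 1.9
```

{"method": "drive_tool", "body": {"claw": [0,0,0,0,0], "slide": [[0,0,-0.002],[0,0,-0.003],[0,0,-0.004],[0,0,-0.004],[0,0,-0.004]], "yaw": [0,0,0,0,0]}}

```text
time: 15.92
tool_pos: [0.4775, 0.2187, 0.2293]
tcp_rot: [2.219, 2.223, 0.0]
wrist_force: [-4.8, -3.5, 15.7]
width: 0.003
grip_force: 8.0
```

All three are pressed. Retreating upward, then a final check.

{"method": "drive_tool", "body": {"claw": [0,0,0,0,0,0,0,0], "slide": [[0,0,0.03],[0,0,0.08],[0,0,0.14],[0,0,0.2],[0,0,0.24],[0,0,0.26],[0,0,0.26],[0,0,0.26]], "yaw": [0,0,0,0,0,0,0,0]}}

```text
time: 16.58
tool_pos: [0.477, 0.2187, 0.3566]
tcp_rot: [-2.219, -2.224, -0.0]
wrist_force: [0.0, -0.0, -0.3]
width: 0.004
grip_force: 0.0
```

Run:
```python
from h import *
s=bot.read_state();print(s['time'],s['tool_pos'],s['wrist_force'])
w=cam('wrist');c=cam('scene')
h=cv2.cvtColor(w['color'],cv2.COLOR_RGB2HSV);m=((h[...,2]>185)&(h[...,1]<40)).astype(np.uint8)
for k in cv2.findContours(m,0,2)[0]:
    if cv2.contourArea(k)<300: continue
    M=cv2.moments(k);uv=[(M['m10']/M['m00'],M['m01']/M['m00'])];print(np.round(uv,1),depthpts(w,uv)[0].round(4))
cv2.imwrite('pics/p7.png',c['color'][:,:,::-1])
```

```text
16.5833 [0.47697996 0.21874087 0.35658467] [ 0.02123379 -0.00724074 -0.26651238]
[[493.8 330.5]] [0.7619 0.0219 0.0069]
[[257.  245.2]] [0.4777 0.2281 0.2007]
[[257.5 182.5]] [0.4783 0.2195 0.0633]
[[257.3 128.7]] [0.4781 0.2645 0.0617]
[[321.7 164. ]] [0.5345 0.2332 0.0514]
[[257.2  68.9]] [0.4779 0.3101 0.0635]
[[192.3 161.6]] [0.4214 0.2351 0.051 ]
```

View pics/p7.png

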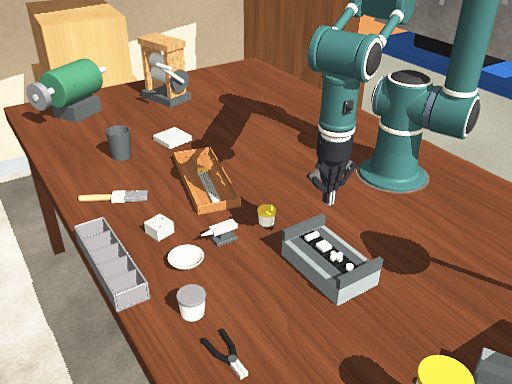

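The file is in the tray at (210,183), the keys are up at z≈0.062, the tub (267,214) and anvil (220,231) are where they were, and the arm is clear. Handing in.

```bash
python3 -c "
from workcell import bot
print(bot.finish_job())"
```

```text
the job is handed in; nothing more can be done
None
```

The file lies flat in the tray, the round, bar and square keys were each pressed fully down in that order and released, the plus-shaped key, tub and anvil were left alone, and the job was handed in at about 17 s; the hand-in gave no verdict.

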